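Find the tin with the loose balls by shaking and hold it out

TASK

One of the three shut instrument tins in the tray has the steel grinding balls loose inside; the other two are packed tight. Working from left to right as the robot sees them, lift each tin off the tray and give it a brisk shake, setting it back flat in the tray before you take the next; shake all three, to be sure of it. Then hold the tin that rattles out to the person across the bench - its middle past the far rim of the tray, a good 15 cm above the bench, lid up, level and still - and finish while holding it there, the other two lying flat in the tray and the plates, tube rack and pen cup left alone.

Things in the scene. Friction and masses are not known exactly. Their poses are not given: they have to be found in the camera images.
- tray: shallow grey plastic tray fixed to the bench, 170 mm (its x) by 410 mm (its y), rim 18 mm high and 5 mm thick, floor 5 mm thick. Origin: centre of its underside, on the bench top (z = 0). Its x axis points away from the robot across the bench (turned up to 0.3 rad), its y axis to the robot's left; its far side is at +x
- tin_left: left-hand tin: closed flat metal box, hinged lid clipped shut, 140 mm long (its x, across the tray) by 60 mm wide (its y) by 42 mm tall. Origin: centre of its underside; z up. Lies on the tray's floor, 5 mm above the bench, about +130 mm along the tray's y. Cannot be crushed or opened; holds well in a grip of 40 N across its width at the middle of its length
- tin_middle: middle tin, looks exactly like tin_left, same origin; about 0 along the tray's y. Any of the three, drawn afresh each time, has three loose steel balls in it (25 mm, 64 g each) in a cavity 132 mm long, 52 wide and 34 high; in the other two a block of the same weight fills the cavity and does not move. Each tin weighs 0.31 to 0.50 kg in all: weight is no guide
- tin_right: right-hand tin, looks exactly like tin_left, same origin; about -130 mm along the tray's y. After a brisk swing along the tin's length (60 mm or more, 0.3 m/s) and a stop, loose balls roll on to the leading end, knock and lie there: the moment on the tool about the tin's y axis, read once the arm is still, differs by about 0.1 N m between a forward and a backward swing; without balls, by under 0.03
- plates: two stacked round culture plates, 90 mm across, 28 mm tall, to the left; leave alone. Origin: centre of the underside
- tube_rack: blue plastic rack of small coloured tubes, 75 by 110 mm, 50 mm tall, to the right; leave alone. Origin: centre of the underside
- pen_cup: white plastic cup with marker pens in it, 80 mm across the rim, about 135 mm tall with the pens, at the far left; leave alone. Origin: centre of the underside
Things that resemble listed ones, but are neither listed nor needed, are in the scene too. What is shaped like the tin_middle but red or yellow is not meant.

How it is judged:
By the outcome, as a careful person would: the job done as asked, in the order asked, and still so for the second after the job is handed in, while the arm keeps its last pose, push and grip.
It also fails if it takes over 72 s, if anything falls off the work surface, if the arm or the gripper's body presses on something with over 40 N, if the wrist force passes 120 N, or if a joint passes its speed limit or range.

ROBOT

A 7-joint arm with a two-finger parallel gripper is mounted at the origin on the work surface. World frame = base frame: x ahead of the robot, y to its left, z up, the work surface at z = 0. Lengths are in m, angles in rad, forces in N, time in s.
With the tool pointing down it reaches from about 0.425 to 0.95 m from the base axis. Payload 4.7 kg.
Tool frame: the origin (TCP) lies on the centre line of the jaws, within the pads' length; the fingertips stand 19 mm ahead of it and the grasp point (between the pads) is the TCP; z points along the fingers, y is the direction in which the jaws open and shut (so a half turn about z gives the same grasp; the last joint's range is limited). The gripper opens to 87 mm and grips with 3 to 60 N. Pads are 19 mm wide; open, the fingers measure 117 mm over their backs; the gripper's body (75 mm by 190 mm) begins 51 mm behind the grasp point.
Start: joints at [1.161, 0.469, -0.049, 1.532, 0.024, 1.141, -0.082], TCP at [0.251, -0.627, 0.242] pointing down, gripper open.
Joint ranges: [-2.59, 2.59], [-0.33, 1.99], [-1.39, 1.29], [0.1, 2.45], [-1.04, 4.18], [0.21, 1.99], [-2.66, 2.66]. Speed limits (rad/s): [2.57, 2.57, 3.14, 3.14, 3.14, 3.14, 3.14].

INTERFACE

Orientations are given as a unit quaternion [w, x, y, z].
In Python, from rig import sensors, vision, job gives the robot as it stands.
- The arm moves only by the tool drive_tool, never from a script. Its argument "rows" is a list of rows, each an object with "rotation": the turn, a rotation vector about the tool's x, y, z in degrees, a list of three; "travel": the shift along the tool's x, y, z in mm, a list of three; "fingers": the closure, from 0 (fully open) to 1 (shut). A call has 1 to 10 rows; each row is the pose to reach, as a shift and turn from the pose measured when the call began, along the tool's axes at that moment; what a row does not reach only later rows make up. A row lasts 1/8 s, in which the tool goes at most 62.5 mm and 10.7 degrees, less where a joint would pass 70% of its speed; a pose out of reach is approached as far as the arm can. A call with a gripper value outside its range is refused whole. The fingers move at their own pace and stop on an object; "grip_force" is the grip in N (left out, the last holds). Time passes only in rows, so rows that repeat a pose let the fingers close. It gives the time, the measured TCP pose, the force and the opening at its end, in the units of the state.
- sensors.observe(): the state, without advancing time (a new reading comes with each control period).
- vision.camera(name): name is "side" or "top"; returns the picture (384x512x3 uint8, red, green, blue); there is no depth.
- vision.camera_info(name): a dict with "K" (3x3 intrinsics, pixels), "dist_coeffs" ([k1, k2, p1, p2, k3] as OpenCV has them; the pictures are not rectified), "position" and "orientation" of the camera in the world. Camera axes: x right, y down, z forward; pixel columns grow to the right and rows downward; lengths in m; the calibration is good to about 2 mm. A picture is of the moment at which its call begins. camera_info takes no time and is no camera call.
- job.finish_job(): hands the job in, once; it reports no verdict.
Trained networks look in the newest picture that a camera, given by its name, has taken for a name from the list of things; names that differ only in an ending like _2 or _b are one class to them, and where a whole thing is asked for, a point or a joint stands for the part that bears it (a point fixed in the world has none). Each returns a list of dicts, best first, with "p" (0 to 1); they miss things now and then, are a little off and sometimes report something else, mostly with a low value. They report only what shows in the picture. A call takes as long as a camera call. They do not tell look-alikes from the thing itself.
- vision.boxes_of(target, camera): "location" ([column, row] in pixels, amid what is visible of it).
- vision.trace(target, camera): "region" (384x512 bool, what is visible of it) and "location" ([column, row] in pixels, amid what is visible of it).
The state is a dict: "clock": time; "joint_positions": joint angles; "qvel": joint speeds; "joint_torque": joint torques, N m; "ee_pos": TCP position; "eef_rot": TCP orientation; "ft_force": force on the tool from outside, world axes, zero at the start; "ft_torque": the same for the moment, N m; "opening": opening from 0.0 (shut) to 1.0 (fully open).
Only numpy, scipy, OpenCV 4.12 (cv2) and the standard library are available. Lean on these libraries where they do the work, as an engineer would, in place of code of your own. Each camera call takes 0.05 s, during which the arm holds its last target.

## Working session

There is one attempt and no reset: what is moved stays moved. The work goes in short steps, Python scripts to look and compute and a tool call to move; the robot and the scene stay as the last step left them, time stands still between calls to the robot, and variables do not carry over. Pictures are saved under pics/ and viewed, and the job is handed in when it is done.

Besides the shell and the picture viewer there is one more tool, called after "Call:" in YAML: its name, and indented under it one key for each argument. drive_tool: Moves the arm, as the interface text tells. Its arguments: {"type":"object","properties":{"rows":{"type":"array"},"grip_force":{"type":"number"}},"required":["rows"]}

```bash
mkdir -p pics; ls; python3 - <<'E'
from rig import sensors, vision, job
import cv2
s=sensors.observe()
for k,v in s.items(): print(k,v)
for c in ("top","side"):
    im=vision.camera(c); cv2.imwrite(f"pics/{c}0.png",cv2.cvtColor(im,cv2.COLOR_RGB2BGR))
    print(vision.camera_info(c))
E
```

```text
pics
clock 0.0
joint_positions [ 1.16112103  0.46945341 -0.04857668  1.53369898  0.02410866  1.14100109
 -0.0822957 ]
qvel [-3.47272061e-04 -8.69751631e-04 -2.82441026e-05 -5.13289386e-04
 -4.44338546e-04  2.05569078e-03 -1.55845306e-03]
joint_torque [ 1.00615351e-03 -5.07970262e+01 -8.05239240e-02 -2.36150694e+01
 -6.14865054e-02  3.79554089e-02  1.72058426e-04]
ee_pos [ 0.25064427 -0.62612807  0.24048914]
eef_rot [-9.60201660e-04  9.81928261e-01  1.89250930e-01 -2.30424392e-04]
ft_force [0.3318948  0.01400768 0.73468581]
ft_torque [-0.03679362 -0.0153452   0.05097794]
opening 0.9984354221443196
{'K': array([[409.48096101,   0.        , 253.52333224],
       [  0.        , 409.48096101, 189.32270614],
       [  0.        ,   0.        ,   1.        ]]), 'dist_coeffs': array([-0.08500026,  0.        ,  0.        ,  0.        ,  0.        ]), 'position': array([ 0.19894987, -0.00944039,  1.38421479]), 'orientation': array([-0.07751326,  0.7417259 , -0.66209903,  0.07388677])}
{'K': array([[349.31718976,   0.        , 258.96870707],
       [  0.        , 349.31718976, 193.34003232],
       [  0.        ,   0.        ,   1.        ]]), 'dist_coeffs': array([-0.07519685,  0.        ,  0.        ,  0.        ,  0.        ]), 'position': array([-0.20809691,  0.68537011,  0.68519745]), 'orientation': array([ 0.1762925 , -0.34515843,  0.80839226, -0.44304467])}
```

View pics/top0.png

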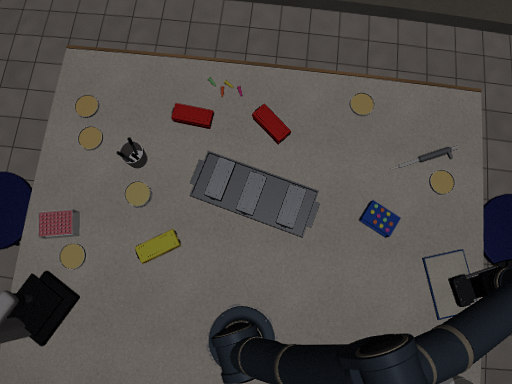

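View pics/side0.png

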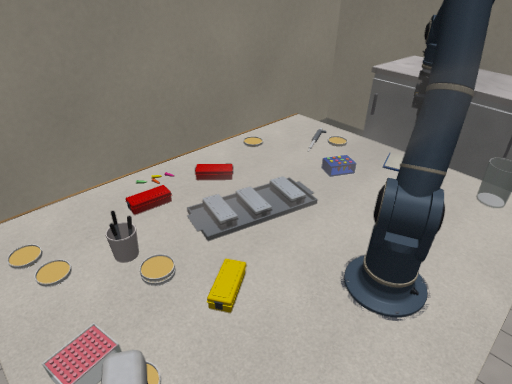

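The top picture shows the tray around (255,193), with grey tins at about (218,178), (252,193) and (291,203). The red tins at (192,115) and (271,123) and the yellow one at (158,246) are look-alikes. The grey tins lying in the tray are the ones meant. I'll measure them next.

```bash
cat > h.py <<'E'
import numpy as np, cv2
from rig import sensors, vision, job
from scipy.spatial.transform import Rotation as R
def Rq(q): return R.from_quat([q[1],q[2],q[3],q[0]])
def back(cam,px,z):
    i=vision.camera_info(cam); px=np.atleast_2d(np.array(px,float))
    u=cv2.undistortPoints(px[:,None],i['K'],i['dist_coeffs'])[:,0]
    d=Rq(i['orientation']).apply(np.c_[u,np.ones(len(u))]); p=np.array(i['position'])
    return p+d*((z-p[2])/d[:,2])[:,None]
def proj(cam,P):
    i=vision.camera_info(cam); r=Rq(i['orientation']).inv()
    P=np.atleast_2d(P); t=-r.apply(i['position'])
    return cv2.projectPoints(P.astype(float),r.as_rotvec(),t,i['K'],i['dist_coeffs'])[0][:,0]
E
python3 - <<'E'
from h import *
im=vision.camera("top")
crop=cv2.cvtColor(im[135:255,170:340],cv2.COLOR_RGB2BGR)
cv2.imwrite("pics/crop0.png",cv2.resize(crop,None,fx=4.5,fy=4.5,interpolation=cv2.INTER_CUBIC))
for n in ("tin_middle","tray","pen_cup","plates","tube_rack"):
    for d in vision.trace(n,"top"):
        m=d['region'].astype(np.uint8)
        ys,xs=np.nonzero(m)
        z={'tin_middle':.047,'tray':.018}.get(n,0.03)
        W=back("top",np.c_[xs,ys],z)[:,:2].astype(np.float32)
        r=cv2.minAreaRect(W)
        print(n,round(d['p'],2),np.round(d['location']),len(xs),np.round(W.mean(0),3),np.round(r[0],3),np.round(r[1],3),round(r[2],1))
E
```

```text
tin_middle 0.93 [156. 247.] 844 [0.265 0.305] [0.265 0.305] [0.065 0.145] 31.3
tin_middle 0.9 [251. 192.] 768 [0.475 0.021] [0.475 0.021] [0.061 0.147] 76.3
tin_middle 0.71 [193. 116.] 782 [0.728 0.258] [0.728 0.259] [0.147 0.074] 83.8
tin_middle 0.67 [274. 123.] 786 [ 0.727 -0.021] [ 0.729 -0.018] [0.149 0.071] 49.2
tray 0.79 [264. 193.] 3525 [0.481 0.008] [0.483 0.012] [0.439 0.172] 76.6
pen_cup 0.71 [133. 155.] 636 [0.571 0.445] [0.572 0.441] [0.115 0.085] 59.4
plates 0.59 [138. 191.] 602 [0.433 0.402] [0.433 0.404] [0.09  0.094] 6.6
tube_rack 0.66 [376. 218.] 872 [ 0.442 -0.416] [ 0.441 -0.417] [0.119 0.09 ] 63.8
```

View pics/crop0.png

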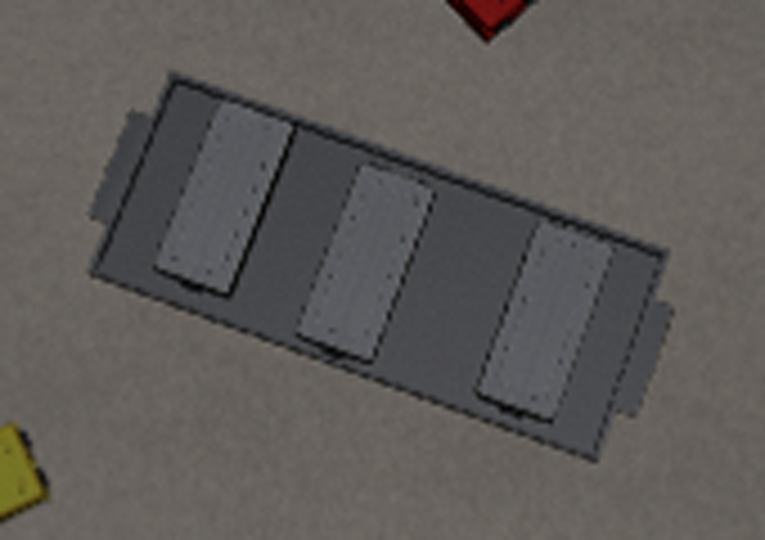

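The crop shows the three grey tins with their clasps at the near end. The top corners (crop pixels) are: left (222,98) (297,122) (230,292) (156,268), middle (358,165) (434,190) (373,358) (298,333), right (535,222) (612,245) (551,418) (478,393). They match the description: grey, shut and in the tray. The network found only the middle tin of the three, so I'll fit all three from these corners and by brightness.

```bash
python3 - <<'E'
from h import *
C={'L':[(222,98),(297,122),(230,292),(156,268)],'M':[(358,165),(434,190),(373,358),(298,333)],'R':[(535,222),(612,245),(551,418),(478,393)]}
for k,c in C.items():
    px=np.array(c)/4.5+[170,135]-0.4
    W=back("top",px,.047)[:,:2]
    far=(W[0]+W[1])/2; near=(W[2]+W[3])/2; d=far-near
    print(k,np.round(W.mean(0),4),'len',round(np.hypot(*d),4),'wid',np.round(np.linalg.norm(W[0]-W[1]),4),'yaw',np.round(np.arctan2(d[1],d[0]),3))
tr=np.array([(172,73),(668,252),(595,460),(92,272)])/4.5+[170,135]-0.4
W=back("top",tr,.018)[:,:2]; d=(W[0]+W[3]-W[1]-W[2])/2
print('tray',W.mean(0),np.linalg.norm(d),np.linalg.norm(W[0]-W[3]),np.arctan2(-d[0],d[1]), W)
im=cv2.cvtColor(vision.camera("top"),cv2.COLOR_RGB2GRAY)
g=cv2.GaussianBlur(im,(3,3),0)
mask=np.zeros_like(im); cv2.fillPoly(mask,[(tr+.4).astype(np.int32)],1)
print(np.percentile(g[mask>0],[10,30,50,70,90]))
t,b=cv2.threshold(g[mask>0],0,255,cv2.THRESH_OTSU); print(t)
b=((g>t)&(mask>0)).astype(np.uint8)
n,l,st,ce=cv2.connectedComponentsWithStats(b)
for i in range(1,n):
    if st[i,4]<300: continue
    ys,xs=np.nonzero(l==i); Wp=back("top",np.c_[xs,ys],.047)[:,:2]
    m=Wp.mean(0); u,s,v=np.linalg.svd(Wp-m,full_matrices=False); a=v[0]*np.sign(v[0,0])
    print(st[i,4],np.round(m,4),'len,wid',np.round(s/np.sqrt(len(Wp))*np.sqrt(12),4),'yaw',round(np.arctan2(a[1],a[0]),3))
s=sensors.observe(); print(s['clock'],s['ee_pos'],Rq(s['eef_rot']).as_matrix().round(3))
E
```

```text
L [0.5162 0.1308] len 0.1393 wid 0.06 yaw -0.235
M [0.4776 0.0214] len 0.135 wid 0.06 yaw -0.225
R [ 0.4491 -0.1142] len 0.1368 wid 0.0597 yaw -0.231
tray [0.48366393 0.01154703] 0.40464196319806944 0.1674870841495478 -0.24506104839703188 [[ 0.61421905  0.18843765]
 [ 0.5164364  -0.20542834]
 [ 0.35271903 -0.16402987]
 [ 0.45128124  0.22720869]]
[60. 70. 73. 86. 91.]
78.0
636 [0.5153 0.1334] len,wid [0.133  0.0557] yaw -0.243
666 [0.4779 0.0218] len,wid [0.1344 0.0562] yaw -0.249
683 [ 0.4489 -0.1158] len,wid [0.1349 0.0568] yaw -0.244
0.45 [ 0.25087515 -0.62660097  0.24148251] [[ 0.928  0.372 -0.   ]
 [ 0.372 -0.928  0.   ]
 [ 0.    -0.    -1.   ]]
```

```bash
cat >> h.py <<'E'
YAW=-0.243
def go(*targets,yaw=YAW,show=True):
    s=sensors.observe(); r=Rq(s['eef_rot']); p=np.array(s['ee_pos'])
    c,sn=np.cos(yaw),np.sin(yaw)
    Rt=R.from_matrix(np.array([[c,sn,0],[sn,-c,0],[0,0,-1.]]))
    rv=np.degrees((r.inv()*Rt).as_rotvec())
    print('t',round(s['clock'],2),'pos',p.round(4),'f',np.round(s['ft_force'],2),'m',np.round(s['ft_torque'],3),'op',round(s['opening'],3),'j7',round(s['joint_positions'][6],2))
    print('rot',rv.round(1))
    for t in targets: print(t,'travel',(r.inv().apply(np.array(t)-p)*1000).round(0))
TIN={'L':(.5155,.132),'M':(.4778,.0216),'R':(.449,-.115)}
E
python3 -c "
from h import *
go((.5,-.25,.24),(.5155,.132,.16))"
```

```text
t 0.45 pos [ 0.2509 -0.6266  0.2415] f [-0.78  0.22 -0.5 ] m [ 0.006  0.009 -0.007] op 0.999 j7 -0.08
rot [-0.   0.  35.7]
(0.5, -0.25, 0.24) travel [ 371. -257.    2.]
(0.5155, 0.132, 0.16) travel [ 528. -606.   82.]
```

Call:
drive_tool:
  rows:
    - {"travel": [48,-32,0],"rotation": [0,0,6],"fingers": 0}
    - {"travel": [96,-65,0],"rotation": [0,0,12],"fingers": 0}
    - {"travel": [144,-98,0],"rotation": [0,0,18],"fingers": 0}
    - {"travel": [192,-132,0],"rotation": [0,0,24],"fingers": 0}
    - {"travel": [240,-165,0],"rotation": [0,0,30],"fingers": 0}
    - {"travel": [290,-200,0],"rotation": [0,0,35.7],"fingers": 0}
    - {"travel": [340,-235,0],"rotation": [0,0,35.7],"fingers": 0}
    - {"travel": [375,-280,0],"rotation": [0,0,35.7],"fingers": 0}
    - {"travel": [400,-335,10],"rotation": [0,0,35.7],"fingers": 0}
    - {"travel": [425,-385,20],"rotation": [0,0,35.7],"fingers": 0}
  grip_force: 40

```text
clock: 1.7
ee_pos: [0.5025, -0.1091, 0.2217]
eef_rot: [-0.0, 0.993, -0.121, 0.001]
ft_force: [1.1, 0.0, -0.6]
opening: 0.996
```

```bash
python3 -c "
from h import *
go((.5155,.132,.16),(.5155,.132,.09),(.5155,.132,.032))"
```

```text
t 1.7 pos [ 0.5025 -0.1091  0.2217] f [ 1.08  0.04 -0.59] m [ 0.061 -0.02  -0.   ] op 0.996 j7 -1.73
rot [-0.  -0.1  0.1]
(0.5155, 0.132, 0.16) travel [ -45. -237.   62.]
(0.5155, 0.132, 0.09) travel [ -45. -237.  132.]
(0.5155, 0.132, 0.032) travel [ -45. -237.  190.]
```

Call:
drive_tool:
  rows:
    - {"travel": [-11,-58,15],"rotation": [0,0,0],"fingers": 0}
    - {"travel": [-22,-116,30],"rotation": [0,0,0],"fingers": 0}
    - {"travel": [-33,-174,45],"rotation": [0,0,0],"fingers": 0}
    - {"travel": [-42,-220,60],"rotation": [0,0,0],"fingers": 0}
    - {"travel": [-45,-237,80],"rotation": [0,0,0],"fingers": 0}
    - {"travel": [-45,-237,110],"rotation": [0,0,0],"fingers": 0}
    - {"travel": [-45,-237,122],"rotation": [0,0,0],"fingers": 0}
    - {"travel": [-45,-237,122],"rotation": [0,0,0],"fingers": 0}

```text
clock: 2.7
ee_pos: [0.5154, 0.1314, 0.0993]
eef_rot: [0.0, 0.993, -0.121, -0.0]
ft_force: [0.1, -0.4, 0.9]
opening: 1.0
```

```bash
python3 -c "
from h import *
go((.5155,.132,.032))
im=vision.camera('side')
im2=cv2.cvtColor(im[120:290,120:340],cv2.COLOR_RGB2BGR)
cv2.imwrite('pics/s1.png',cv2.resize(im2,None,fx=3.5,fy=3.5,interpolation=cv2.INTER_CUBIC))"
```

```text
t 2.7 pos [0.5154 0.1314 0.0993] f [ 0.08 -0.37  0.87] m [-0.017 -0.023 -0.011] op 1.0 j7 -2.3
rot [0. 0. 0.]
(0.5155, 0.132, 0.032) travel [-0. -1. 67.]
```

View pics/s1.png

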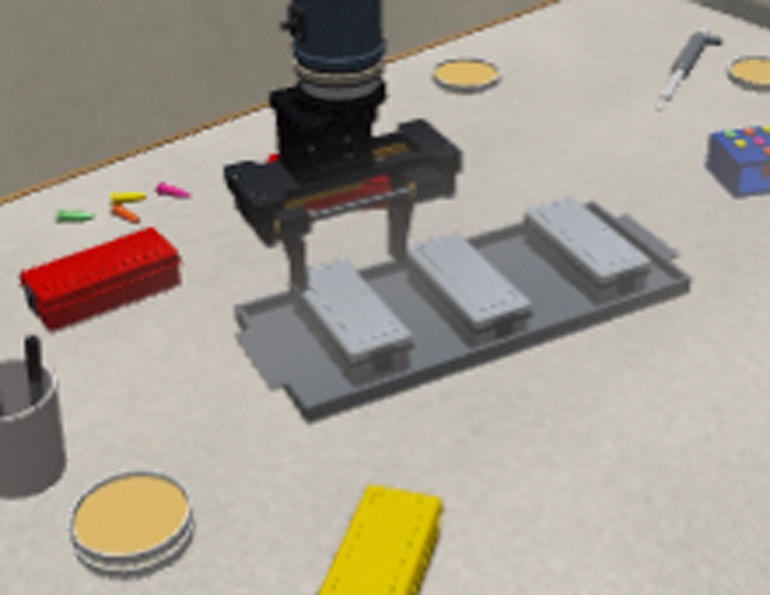

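```bash
python3 -c "
from h import *
y=np.array([np.sin(YAW),-np.cos(YAW),0])
p=np.array([.5154,.1314,.0803])
print((proj('side',np.array([p-.05*y,p+.05*y,p-y*.05-[0,0,.048]]))-[120,120])*3.5)
x=np.array([np.cos(YAW),np.sin(YAW),0])
for k,c in TIN.items():
  q=np.array([c[0],c[1],.047]); print(k,((proj('side',np.array([q+a*.07*x+b*.03*y for a in(1,-1) for b in (-1,1)]))-[120,120])*3.5).round())
"
```

```text
[[296.02335508 285.06316193]
 [398.21778707 255.14535826]
 [299.50227263 329.35739577]]
L [[288. 272.]
 [346. 255.]
 [352. 352.]
 [414. 332.]]
M [[404. 245.]
 [457. 229.]
 [476. 319.]
 [533. 301.]]
R [[523. 207.]
 [572. 193.]
 [602. 274.]
 [653. 258.]]
```

The side view shows the fingers at crop (298,285) and (400,250), matching the projected jaw pose. They straddle the left tin, and the tin corners agree with the fit. Next I'll descend and grip.

Call:
drive_tool:
  rows:
    - {"travel": [0,0,30],"rotation": [0,0,0],"fingers": 0}
    - {"travel": [0,0,55],"rotation": [0,0,0],"fingers": 0}
    - {"travel": [0,0,67],"rotation": [0,0,0],"fingers": 0}
    - {"travel": [0,0,67],"rotation": [0,0,0],"fingers": 0}
    - {"travel": [0,0,67],"rotation": [0,0,0],"fingers": 1}
    - {"travel": [0,0,67],"rotation": [0,0,0],"fingers": 1}
    - {"travel": [0,0,67],"rotation": [0,0,0],"fingers": 1}
    - {"travel": [0,0,67],"rotation": [0,0,0],"fingers": 1}
  grip_force: 40

```text
clock: 3.75
ee_pos: [0.5168, 0.1324, 0.0336]
eef_rot: [-0.001, 0.993, -0.121, 0.001]
ft_force: [0.2, 0.9, 2.2]
opening: 0.691
```

```bash
python3 -c "
from h import *
go()"
```

```text
t 3.75 pos [0.5168 0.1324 0.0336] f [0.18 0.94 2.16] m [ 0.458  0.004 -0.043] op 0.691 j7 -2.35
rot [-0.1 -0.2  0. ]
```

Call:
drive_tool:
  rows:
    - {"travel": [0,0,-15],"rotation": [0,0,0],"fingers": 1}
    - {"travel": [0,0,-50],"rotation": [0,0,0],"fingers": 1}
    - {"travel": [0,0,-90],"rotation": [0,0,0],"fingers": 1}
    - {"travel": [0,0,-115],"rotation": [0,0,0],"fingers": 1}
    - {"travel": [0,0,-120],"rotation": [0,0,0],"fingers": 1}
    - {"travel": [0,0,-120],"rotation": [0,0,0],"fingers": 1}

```text
clock: 4.5
ee_pos: [0.5157, 0.1317, 0.1532]
eef_rot: [-0.0, 0.993, -0.121, 0.001]
ft_force: [-0.6, 0.1, -4.5]
opening: 0.688
```

```bash
cat >> h.py <<'E'
def mom(n=4,cam='side'):
    a=[];f=[]
    for i in range(n):
        s=sensors.observe(); r=Rq(s['eef_rot']).inv(); a.append(r.apply(s['ft_torque'])); f.append(s['ft_force'])
        if i<n-1: vision.camera(cam)
    a=np.array(a); print('t',round(s['clock'],2),'pos',np.round(s['ee_pos'],4),'op',round(s['opening'],3),'M tool mean',a.mean(0).round(3),'My each',a[:,1].round(3),'F',np.mean(f,0).round(2),'qv',np.abs(s['qvel']).max().round(4))
E
python3 -c "
from h import *
mom()"
```

```text
t 4.65 pos [0.5154 0.1318 0.1522] op 0.693 M tool mean [ 0.005 -0.039  0.004] My each [-0.059  0.001 -0.052 -0.045] F [-0.18  0.03 -4.78] qv 0.0066
```

Now swing forward 120 mm, stop and read.

Call:
drive_tool:
  rows:
    - {"travel": [55,0,0],"rotation": [0,0,0],"fingers": 1}
    - {"travel": [115,0,0],"rotation": [0,0,0],"fingers": 1}
    - {"travel": [120,0,0],"rotation": [0,0,0],"fingers": 1}
    - {"travel": [120,0,0],"rotation": [0,0,0],"fingers": 1}
    - {"travel": [120,0,0],"rotation": [0,0,0],"fingers": 1}
    - {"travel": [120,0,0],"rotation": [0,0,0],"fingers": 1}

```text
clock: 5.4
ee_pos: [0.6309, 0.1037, 0.1522]
eef_rot: [-0.0, 0.993, -0.12, -0.0]
ft_force: [0.2, 0.5, -4.3]
opening: 0.689
```

```bash
python3 -c "
from h import *
mom(6)"
```

```text
t 5.65 pos [0.6317 0.1032 0.1525] op 0.689 M tool mean [ 0.043 -0.022 -0.011] My each [-0.002 -0.004 -0.017 -0.014 -0.059 -0.038] F [-0.03  0.04 -4.08] qv 0.0031
```

Call:
drive_tool:
  rows:
    - {"travel": [-55,0,0],"rotation": [0,0,0],"fingers": 1}
    - {"travel": [-115,0,0],"rotation": [0,0,0],"fingers": 1}
    - {"travel": [-120,0,0],"rotation": [0,0,0],"fingers": 1}
    - {"travel": [-120,0,0],"rotation": [0,0,0],"fingers": 1}
    - {"travel": [-120,0,0],"rotation": [0,0,0],"fingers": 1}
    - {"travel": [-120,0,0],"rotation": [0,0,0],"fingers": 1}

```text
clock: 6.4
ee_pos: [0.5164, 0.1315, 0.1525]
eef_rot: [-0.0, 0.993, -0.121, 0.001]
ft_force: [-0.2, 0.2, -4.9]
opening: 0.689
```

```bash
python3 -c "
from h import *
mom(6); go((.5155,.132,.034))"
```

```text
t 6.65 pos [0.5154 0.1318 0.1523] op 0.688 M tool mean [ 0.031 -0.05   0.013] My each [-0.026 -0.004 -0.061 -0.075 -0.091 -0.045] F [-0.18  0.32 -4.55] qv 0.0048
t 6.65 pos [0.5154 0.1318 0.1523] f [ 0.21 -0.31 -4.56] m [ 0.031  0.039 -0.036] op 0.688 j7 -2.27
rot [-0. -0.  0.]
(0.5155, 0.132, 0.034) travel [  0.  -0. 118.]
```

The difference is 0.03, close to the noise, so I'll do one more pair of swings to be sure.

Call:
drive_tool:
  rows:
    - {"travel": [60,0,0],"rotation": [0,0,0],"fingers": 1}
    - {"travel": [120,0,0],"rotation": [0,0,0],"fingers": 1}
    - {"travel": [120,0,0],"rotation": [0,0,0],"fingers": 1}
    - {"travel": [120,0,0],"rotation": [0,0,0],"fingers": 1}
    - {"travel": [120,0,0],"rotation": [0,0,0],"fingers": 1}
    - {"travel": [120,0,0],"rotation": [0,0,0],"fingers": 1}

```text
clock: 7.4
ee_pos: [0.6311, 0.1036, 0.1526]
eef_rot: [-0.0, 0.993, -0.12, 0.0]
ft_force: [0.3, 0.3, -5.3]
opening: 0.687
```

```bash
python3 -c "
from h import *
mom(8)"
```

```text
t 7.75 pos [0.6319 0.103  0.1524] op 0.683 M tool mean [ 0.04  -0.041 -0.005] My each [-0.053 -0.094  0.036 -0.011 -0.065 -0.039 -0.074 -0.026] F [-0.22  0.   -4.34] qv 0.0035
```

Call:
drive_tool:
  rows:
    - {"travel": [-60,0,0],"rotation": [0,0,0],"fingers": 1}
    - {"travel": [-120,0,0],"rotation": [0,0,0],"fingers": 1}
    - {"travel": [-120,0,0],"rotation": [0,0,0],"fingers": 1}
    - {"travel": [-120,0,0],"rotation": [0,0,0],"fingers": 1}
    - {"travel": [-120,0,0],"rotation": [0,0,0],"fingers": 1}
    - {"travel": [-120,0,0],"rotation": [0,0,0],"fingers": 1}

```text
clock: 8.5
ee_pos: [0.5163, 0.1315, 0.1524]
eef_rot: [-0.0, 0.993, -0.121, 0.0]
ft_force: [0.4, -0.3, -4.5]
opening: 0.685
```

```bash
python3 -c "
from h import *
mom(8); go((.5155,.132,.034))"
```

```text
t 8.85 pos [0.5154 0.1318 0.1523] op 0.686 M tool mean [ 0.052 -0.049  0.007] My each [-0.085 -0.021 -0.057 -0.006  0.    -0.073 -0.11  -0.044] F [ 0.14 -0.14 -4.03] qv 0.0019
t 8.85 pos [0.5154 0.1318 0.1523] f [-0.26 -0.31 -4.36] m [ 0.08   0.025 -0.009] op 0.686 j7 -2.27
rot [-0. -0.  0.]
(0.5155, 0.132, 0.034) travel [  0.  -0. 118.]
```

The left tin does not rattle: the difference is about 0.01. I'll set it back.

Call:
drive_tool:
  rows:
    - {"travel": [0,0,40],"rotation": [0,0,0],"fingers": 1}
    - {"travel": [0,0,80],"rotation": [0,0,0],"fingers": 1}
    - {"travel": [0,0,105],"rotation": [0,0,0],"fingers": 1}
    - {"travel": [0,0,114],"rotation": [0,0,0],"fingers": 1}
    - {"travel": [0,0,119],"rotation": [0,0,0],"fingers": 1}
    - {"travel": [0,0,119],"rotation": [0,0,0],"fingers": 1}
    - {"travel": [0,0,119],"rotation": [0,0,0],"fingers": 0}
    - {"travel": [0,0,119],"rotation": [0,0,0],"fingers": 0}
    - {"travel": [0,0,119],"rotation": [0,0,0],"fingers": 0}

```text
clock: 9.98
ee_pos: [0.516, 0.132, 0.0339]
eef_rot: [-0.001, 0.993, -0.121, 0.001]
ft_force: [0.8, -1.2, -0.2]
opening: 0.937
```

```bash
python3 -c "
from h import *
go((.5155,.132,.105),TIN['M']+(.1,),TIN['M']+(.033,))"
```

```text
t 9.97 pos [0.516  0.132  0.0339] f [ 0.8  -1.22 -0.18] m [ 0.02   0.018 -0.046] op 0.937 j7 -2.35
rot [-0.1 -0.1  0. ]
(0.5155, 0.132, 0.105) travel [ -0.   0. -71.]
(0.4778, 0.0216, 0.1) travel [-10. 116. -66.]
(0.4778, 0.0216, 0.033) travel [-11. 116.   1.]
```

Call:
drive_tool:
  rows:
    - {"travel": [0,0,-8],"rotation": [0,0,0],"fingers": 0}
    - {"travel": [0,0,-40],"rotation": [0,0,0],"fingers": 0}
    - {"travel": [0,0,-72],"rotation": [0,0,0],"fingers": 0}
    - {"travel": [-4,45,-72],"rotation": [0,0,0],"fingers": 0}
    - {"travel": [-8,90,-70],"rotation": [0,0,0],"fingers": 0}
    - {"travel": [-11,116,-66],"rotation": [0,0,0],"fingers": 0}
    - {"travel": [-11,116,-66],"rotation": [0,0,0],"fingers": 0}

```text
clock: 10.85
ee_pos: [0.4766, 0.0199, 0.1]
eef_rot: [0.0, 0.992, -0.123, 0.001]
ft_force: [0.4, 0.8, 0.0]
opening: 1.001
```

```bash
python3 -c "
from h import *
go(TIN['M']+(.033,))
im=vision.camera('side')
im2=cv2.cvtColor(im[120:290,120:340],cv2.COLOR_RGB2BGR)
cv2.imwrite('pics/s2.png',cv2.resize(im2,None,fx=3.5,fy=3.5,interpolation=cv2.INTER_CUBIC))"
```

```text
t 10.85 pos [0.4766 0.0199 0.1   ] f [0.4  0.81 0.01] m [0.084 0.022 0.003] op 1.001 j7 -2.09
rot [-0.  -0.1 -0.2]
(0.4778, 0.0216, 0.033) travel [ 1. -2. 67.]
```

View pics/s2.png

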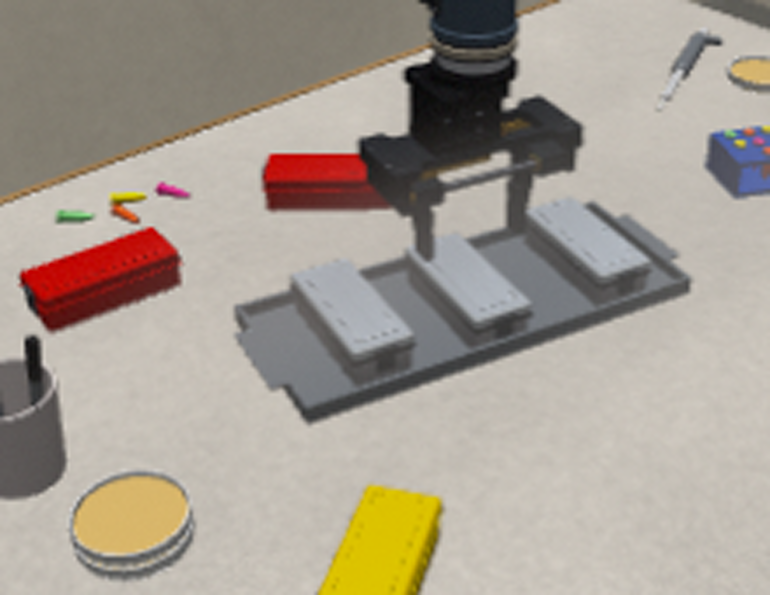

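The left tin lies flat in the tray at (350,310), and the gripper is over the middle tin at (470,280). I'll grip the middle one.

Call:
drive_tool:
  rows:
    - {"travel": [1,-2,30],"rotation": [0,0,0],"fingers": 0}
    - {"travel": [1,-2,55],"rotation": [0,0,0],"fingers": 0}
    - {"travel": [1,-2,67],"rotation": [0,0,0],"fingers": 0}
    - {"travel": [1,-2,67],"rotation": [0,0,0],"fingers": 0}
    - {"travel": [1,-2,67],"rotation": [0,0,0],"fingers": 1}
    - {"travel": [1,-2,67],"rotation": [0,0,0],"fingers": 1}
    - {"travel": [1,-2,67],"rotation": [0,0,0],"fingers": 1}
    - {"travel": [1,-2,67],"rotation": [0,0,0],"fingers": 1}
    - {"travel": [1,-2,67],"rotation": [0,0,0],"fingers": 1}
  grip_force: 40

```text
clock: 12.02
ee_pos: [0.4794, 0.0232, 0.0337]
eef_rot: [-0.0, 0.993, -0.122, 0.001]
ft_force: [-1.3, -1.2, 5.5]
opening: 0.685
```

```bash
python3 -c "
from h import *
go()"
```

```text
t 12.03 pos [0.4794 0.0232 0.0337] f [-1.33 -1.22  5.48] m [-0.263  0.304  0.027] op 0.685 j7 -2.15
rot [-0.1 -0.2 -0.1]
```

Call:
drive_tool:
  rows:
    - {"travel": [0,0,-15],"rotation": [0,0,0],"fingers": 1}
    - {"travel": [0,0,-50],"rotation": [0,0,0],"fingers": 1}
    - {"travel": [0,0,-90],"rotation": [0,0,0],"fingers": 1}
    - {"travel": [0,0,-115],"rotation": [0,0,0],"fingers": 1}
    - {"travel": [0,0,-120],"rotation": [0,0,0],"fingers": 1}
    - {"travel": [0,0,-120],"rotation": [0,0,0],"fingers": 1}
    - {"travel": [0,0,-120],"rotation": [0,0,0],"fingers": 1}

```text
clock: 12.9
ee_pos: [0.478, 0.023, 0.1524]
eef_rot: [-0.0, 0.993, -0.122, 0.0]
ft_force: [0.3, -0.2, -4.1]
opening: 0.687
```

Call:
drive_tool:
  rows:
    - {"travel": [60,0,0],"rotation": [0,0,0],"fingers": 1}
    - {"travel": [120,0,0],"rotation": [0,0,0],"fingers": 1}
    - {"travel": [120,0,0],"rotation": [0,0,0],"fingers": 1}
    - {"travel": [120,0,0],"rotation": [0,0,0],"fingers": 1}
    - {"travel": [120,0,0],"rotation": [0,0,0],"fingers": 1}
    - {"travel": [120,0,0],"rotation": [0,0,0],"fingers": 1}

```text
clock: 13.65
ee_pos: [0.5934, -0.0056, 0.1524]
eef_rot: [-0.0, 0.993, -0.121, -0.0]
ft_force: [0.2, -0.3, -4.9]
opening: 0.684
```

```bash
python3 -c "
from h import *
mom(8)"
```

```text
t 14.0 pos [ 0.5944 -0.006   0.1526] op 0.685 M tool mean [ 0.033 -0.088 -0.019] My each [-0.042 -0.077 -0.119 -0.116 -0.025 -0.094 -0.094 -0.14 ] F [-0.12 -0.03 -3.81] qv 0.0028
```

Call:
drive_tool:
  rows:
    - {"travel": [-60,0,0],"rotation": [0,0,0],"fingers": 1}
    - {"travel": [-120,0,0],"rotation": [0,0,0],"fingers": 1}
    - {"travel": [-120,0,0],"rotation": [0,0,0],"fingers": 1}
    - {"travel": [-120,0,0],"rotation": [0,0,0],"fingers": 1}
    - {"travel": [-120,0,0],"rotation": [0,0,0],"fingers": 1}
    - {"travel": [-120,0,0],"rotation": [0,0,0],"fingers": 1}

```text
clock: 14.75
ee_pos: [0.4791, 0.0228, 0.1527]
eef_rot: [-0.0, 0.993, -0.122, 0.001]
ft_force: [0.1, 0.0, -4.5]
opening: 0.685
```

```bash
python3 -c "
from h import *
mom(8); go((.4785,.0225,.034))"
```

```text
t 15.1 pos [0.478  0.023  0.1525] op 0.69 M tool mean [0.042 0.017 0.   ] My each [ 0.026  0.044  0.072  0.006  0.094 -0.056  0.017 -0.066] F [ 0.32  0.17 -4.26] qv 0.0021
t 15.1 pos [0.478  0.023  0.1525] f [ 0.63  0.03 -4.19] m [ 0.105  0.042 -0.052] op 0.69 j7 -2.06
rot [-0.  -0.  -0.1]
(0.4785, 0.0225, 0.034) travel [  1.   0. 118.]
```

The middle tin reads -0.088 forward and +0.017 back, a difference of 0.105, so it rattles. I'll set it back and still shake the right one.

Call:
drive_tool:
  rows:
    - {"travel": [0,0,40],"rotation": [0,0,0],"fingers": 1}
    - {"travel": [0,0,80],"rotation": [0,0,0],"fingers": 1}
    - {"travel": [0,0,105],"rotation": [0,0,0],"fingers": 1}
    - {"travel": [0,0,114],"rotation": [0,0,0],"fingers": 1}
    - {"travel": [0,0,119],"rotation": [0,0,0],"fingers": 1}
    - {"travel": [0,0,119],"rotation": [0,0,0],"fingers": 1}
    - {"travel": [0,0,119],"rotation": [0,0,0],"fingers": 0}
    - {"travel": [0,0,119],"rotation": [0,0,0],"fingers": 0}
    - {"travel": [0,0,119],"rotation": [0,0,0],"fingers": 0}
    - {"travel": [0,0,119],"rotation": [0,0,0],"fingers": 0}

```text
clock: 16.35
ee_pos: [0.478, 0.0231, 0.0333]
eef_rot: [-0.0, 0.993, -0.122, -0.0]
ft_force: [-0.6, 0.4, -0.2]
opening: 0.986
```

```bash
python3 -c "
from h import *
go(TIN['R']+(.1,))"
```

```text
t 16.35 pos [0.478  0.0231 0.0333] f [-0.59  0.43 -0.2 ] m [-0.011  0.027 -0.001] op 0.986 j7 -2.16
rot [-0.   0.  -0.1]
(0.449, -0.115, 0.1) travel [  5. 141. -67.]
```

Call:
drive_tool:
  rows:
    - {"travel": [0,0,-8],"rotation": [0,0,0],"fingers": 0}
    - {"travel": [0,0,-40],"rotation": [0,0,0],"fingers": 0}
    - {"travel": [0,0,-72],"rotation": [0,0,0],"fingers": 0}
    - {"travel": [2,50,-72],"rotation": [0,0,0],"fingers": 0}
    - {"travel": [4,100,-70],"rotation": [0,0,0],"fingers": 0}
    - {"travel": [5,141,-67],"rotation": [0,0,0],"fingers": 0}
    - {"travel": [5,141,-67],"rotation": [0,0,0],"fingers": 0}
    - {"travel": [5,141,-67],"rotation": [0,0,0],"fingers": 0}

```text
clock: 17.35
ee_pos: [0.4491, -0.1145, 0.1005]
eef_rot: [-0.001, 0.993, -0.122, 0.0]
ft_force: [0.6, 0.7, 0.6]
opening: 1.002
```

```bash
python3 -c "
from h import *
go(TIN['R']+(.033,))
im=vision.camera('side')
im2=cv2.cvtColor(im[120:290,120:340],cv2.COLOR_RGB2BGR)
cv2.imwrite('pics/s3.png',cv2.resize(im2,None,fx=3.5,fy=3.5,interpolation=cv2.INTER_CUBIC))"
```

```text
t 17.35 pos [ 0.4491 -0.1145  0.1005] f [0.57 0.72 0.58] m [ 0.06  -0.004 -0.023] op 1.002 j7 -1.78
rot [-0.1 -0.  -0. ]
(0.449, -0.115, 0.033) travel [ 0.  1. 68.]
```

View pics/s3.png

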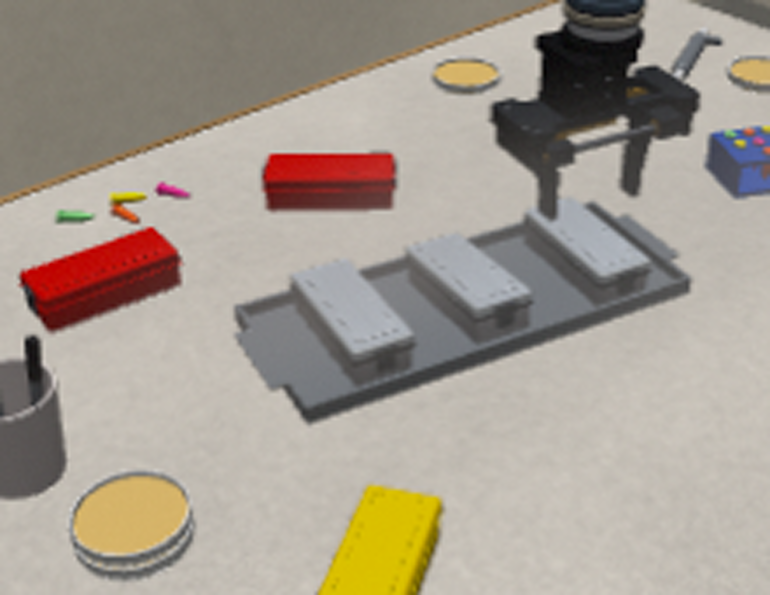

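The left tin (350,310) and the middle tin (470,275) lie flat in the tray, and the gripper is over the right tin (590,240).

Call:
drive_tool:
  rows:
    - {"travel": [0,1,30],"rotation": [0,0,0],"fingers": 0}
    - {"travel": [0,1,55],"rotation": [0,0,0],"fingers": 0}
    - {"travel": [0,1,67],"rotation": [0,0,0],"fingers": 0}
    - {"travel": [0,1,67],"rotation": [0,0,0],"fingers": 0}
    - {"travel": [0,1,67],"rotation": [0,0,0],"fingers": 1}
    - {"travel": [0,1,67],"rotation": [0,0,0],"fingers": 1}
    - {"travel": [0,1,67],"rotation": [0,0,0],"fingers": 1}
    - {"travel": [0,1,67],"rotation": [0,0,0],"fingers": 1}
    - {"travel": [0,1,67],"rotation": [0,0,0],"fingers": 1}
  grip_force: 40

```text
clock: 18.52
ee_pos: [0.4494, -0.1147, 0.034]
eef_rot: [-0.001, 0.993, -0.121, 0.001]
ft_force: [-0.2, 1.5, 6.0]
opening: 0.687
```

```bash
python3 -c "
from h import *
go()"
```

```text
t 18.52 pos [ 0.4494 -0.1147  0.034 ] f [-0.17  1.49  6.03] m [ 0.392  0.133 -0.013] op 0.687 j7 -1.84
rot [-0.1 -0.1  0. ]
```

Call:
drive_tool:
  rows:
    - {"travel": [0,0,-15],"rotation": [0,0,0],"fingers": 1}
    - {"travel": [0,0,-50],"rotation": [0,0,0],"fingers": 1}
    - {"travel": [0,0,-90],"rotation": [0,0,0],"fingers": 1}
    - {"travel": [0,0,-115],"rotation": [0,0,0],"fingers": 1}
    - {"travel": [0,0,-120],"rotation": [0,0,0],"fingers": 1}
    - {"travel": [0,0,-120],"rotation": [0,0,0],"fingers": 1}
    - {"travel": [0,0,-120],"rotation": [0,0,0],"fingers": 1}

```text
clock: 19.4
ee_pos: [0.4482, -0.1147, 0.1528]
eef_rot: [-0.001, 0.993, -0.121, -0.001]
ft_force: [-0.4, -0.3, -3.5]
opening: 0.684
```

Call:
drive_tool:
  rows:
    - {"travel": [60,0,0],"rotation": [0,0,0],"fingers": 1}
    - {"travel": [120,0,0],"rotation": [0,0,0],"fingers": 1}
    - {"travel": [120,0,0],"rotation": [0,0,0],"fingers": 1}
    - {"travel": [120,0,0],"rotation": [0,0,0],"fingers": 1}
    - {"travel": [120,0,0],"rotation": [0,0,0],"fingers": 1}
    - {"travel": [120,0,0],"rotation": [0,0,0],"fingers": 1}

```text
clock: 20.15
ee_pos: [0.5638, -0.1433, 0.1526]
eef_rot: [-0.001, 0.993, -0.121, -0.001]
ft_force: [-0.3, 0.2, -2.8]
opening: 0.685
```

```bash
python3 -c "
from h import *
mom(10)"
```

```text
t 20.6 pos [ 0.5647 -0.1435  0.1526] op 0.687 M tool mean [ 0.03  -0.043  0.005] My each [-0.045 -0.027 -0.024 -0.035 -0.103 -0.043 -0.03   0.003 -0.085 -0.041] F [ 0.08  0.03 -3.05] qv 0.0021
```

Call:
drive_tool:
  rows:
    - {"travel": [-60,0,0],"rotation": [0,0,0],"fingers": 1}
    - {"travel": [-120,0,0],"rotation": [0,0,0],"fingers": 1}
    - {"travel": [-120,0,0],"rotation": [0,0,0],"fingers": 1}
    - {"travel": [-120,0,0],"rotation": [0,0,0],"fingers": 1}
    - {"travel": [-120,0,0],"rotation": [0,0,0],"fingers": 1}
    - {"travel": [-120,0,0],"rotation": [0,0,0],"fingers": 1}

```text
clock: 21.35
ee_pos: [0.4493, -0.1148, 0.1529]
eef_rot: [-0.001, 0.993, -0.121, -0.0]
ft_force: [0.0, 0.4, -2.9]
opening: 0.684
```

```bash
python3 -c "
from h import *
mom(10); go((.4492,-.1147,.034))"
```

```text
t 21.8 pos [ 0.4482 -0.1147  0.1527] op 0.685 M tool mean [ 0.048 -0.029  0.001] My each [-0.043 -0.023 -0.025 -0.038 -0.051 -0.036 -0.035  0.    -0.001 -0.036] F [ 0.    0.07 -3.31] qv 0.0019
t 21.8 pos [ 0.4482 -0.1147  0.1527] f [-0.05 -0.33 -3.12] m [ 0.049  0.025 -0.048] op 0.685 j7 -1.75
rot [-0.1  0.1  0. ]
(0.4492, -0.1147, 0.034) travel [  1.  -0. 119.]
```

The right tin differs by 0.014, so it does not rattle. I'll set it back and take the middle one.

Call:
drive_tool:
  rows:
    - {"travel": [1,0,40],"rotation": [0,0,0],"fingers": 1}
    - {"travel": [1,0,80],"rotation": [0,0,0],"fingers": 1}
    - {"travel": [1,0,105],"rotation": [0,0,0],"fingers": 1}
    - {"travel": [1,0,114],"rotation": [0,0,0],"fingers": 1}
    - {"travel": [1,0,119],"rotation": [0,0,0],"fingers": 1}
    - {"travel": [1,0,119],"rotation": [0,0,0],"fingers": 1}
    - {"travel": [1,0,119],"rotation": [0,0,0],"fingers": 0}
    - {"travel": [1,0,119],"rotation": [0,0,0],"fingers": 0}
    - {"travel": [1,0,119],"rotation": [0,0,0],"fingers": 0}
    - {"travel": [1,0,119],"rotation": [0,0,0],"fingers": 0}

```text
clock: 23.05
ee_pos: [0.4492, -0.1148, 0.0339]
eef_rot: [-0.001, 0.993, -0.121, -0.001]
ft_force: [-0.3, -0.2, 0.8]
opening: 0.983
```

```bash
python3 -c "
from h import *
go((.478,.023,.1))"
```

```text
t 23.05 pos [ 0.4492 -0.1148  0.0339] f [-0.27 -0.15  0.82] m [ 0.071 -0.009 -0.047] op 0.983 j7 -1.84
rot [-0.1  0.1  0. ]
(0.478, 0.023, 0.1) travel [  -5. -141.  -66.]
```

Call:
drive_tool:
  rows:
    - {"travel": [0,0,-8],"rotation": [0,0,0],"fingers": 0}
    - {"travel": [0,0,-40],"rotation": [0,0,0],"fingers": 0}
    - {"travel": [0,0,-72],"rotation": [0,0,0],"fingers": 0}
    - {"travel": [-2,-50,-72],"rotation": [0,0,0],"fingers": 0}
    - {"travel": [-4,-100,-70],"rotation": [0,0,0],"fingers": 0}
    - {"travel": [-5,-141,-67],"rotation": [0,0,0],"fingers": 0}
    - {"travel": [-5,-141,-67],"rotation": [0,0,0],"fingers": 0}
    - {"travel": [-5,-141,-67],"rotation": [0,0,0],"fingers": 0}

```text
clock: 24.05
ee_pos: [0.478, 0.0226, 0.1013]
eef_rot: [-0.0, 0.993, -0.121, -0.001]
ft_force: [0.0, -0.5, -0.2]
opening: 1.002
```

```bash
python3 -c "
from h import *
go((.478,.023,.033))
im=vision.camera('side')
im2=cv2.cvtColor(im[120:290,120:340],cv2.COLOR_RGB2BGR)
cv2.imwrite('pics/s4.png',cv2.resize(im2,None,fx=3.5,fy=3.5,interpolation=cv2.INTER_CUBIC))"
```

```text
t 24.05 pos [0.478  0.0226 0.1013] f [ 0.01 -0.52 -0.19] m [0.05  0.007 0.041] op 1.002 j7 -2.11
rot [-0.   0.1  0. ]
(0.478, 0.023, 0.033) travel [-0. -0. 68.]
```

View pics/s4.png

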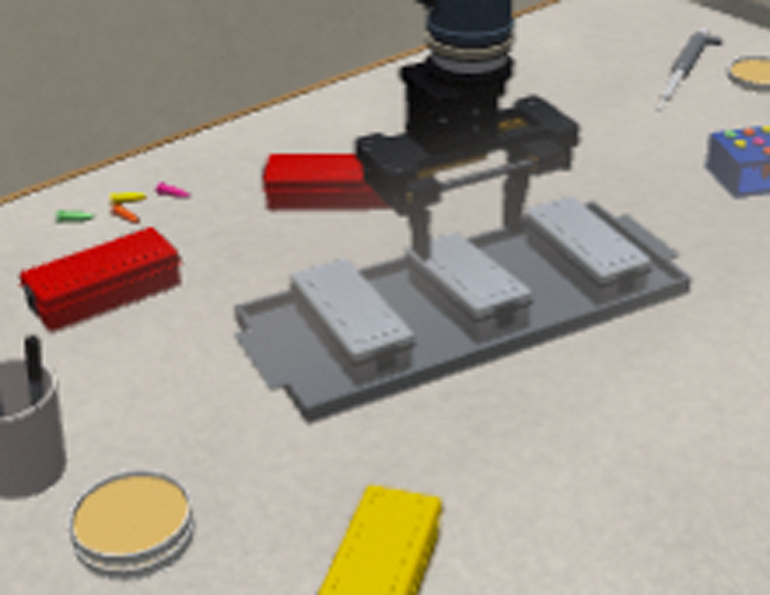

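All three tins lie flat in the tray, with the right one at (590,240) and the middle one under the gripper. I'll grip the middle tin now.

Call:
drive_tool:
  rows:
    - {"travel": [0,0,30],"rotation": [0,0,0],"fingers": 0}
    - {"travel": [0,0,55],"rotation": [0,0,0],"fingers": 0}
    - {"travel": [0,0,68],"rotation": [0,0,0],"fingers": 0}
    - {"travel": [0,0,68],"rotation": [0,0,0],"fingers": 0}
    - {"travel": [0,0,68],"rotation": [0,0,0],"fingers": 1}
    - {"travel": [0,0,68],"rotation": [0,0,0],"fingers": 1}
    - {"travel": [0,0,68],"rotation": [0,0,0],"fingers": 1}
    - {"travel": [0,0,68],"rotation": [0,0,0],"fingers": 1}
    - {"travel": [0,0,68],"rotation": [0,0,0],"fingers": 1}
  grip_force: 40

```text
clock: 25.22
ee_pos: [0.4782, 0.0222, 0.0337]
eef_rot: [-0.0, 0.993, -0.122, -0.0]
ft_force: [-0.2, 0.6, 4.4]
opening: 0.686
```

Call:
drive_tool:
  rows:
    - {"travel": [0,0,-15],"rotation": [0,0,0],"fingers": 1}
    - {"travel": [0,0,-50],"rotation": [0,0,0],"fingers": 1}
    - {"travel": [0,0,-90],"rotation": [0,0,0],"fingers": 1}
    - {"travel": [0,0,-130],"rotation": [0,0,0],"fingers": 1}
    - {"travel": [0,0,-165],"rotation": [0,0,0],"fingers": 1}
    - {"travel": [0,0,-185],"rotation": [0,0,0],"fingers": 1}
    - {"travel": [0,0,-190],"rotation": [0,0,0],"fingers": 1}
    - {"travel": [0,0,-190],"rotation": [0,0,0],"fingers": 1}

```text
clock: 26.22
ee_pos: [0.4776, 0.0219, 0.2232]
eef_rot: [-0.0, 0.993, -0.122, -0.001]
ft_force: [-0.4, -0.1, -4.7]
opening: 0.685
```

```bash
python3 -c "
from h import *
go()"
```

```text
t 26.23 pos [0.4776 0.0219 0.2232] f [-0.39 -0.07 -4.69] m [0.016 0.04  0.028] op 0.685 j7 -2.03
rot [-0.   0.1 -0.1]
```

Call:
drive_tool:
  rows:
    - {"travel": [20,0,0],"rotation": [0,0,0],"fingers": 1}
    - {"travel": [50,0,0],"rotation": [0,0,0],"fingers": 1}
    - {"travel": [80,0,0],"rotation": [0,0,0],"fingers": 1}
    - {"travel": [110,0,0],"rotation": [0,0,0],"fingers": 1}
    - {"travel": [140,0,0],"rotation": [0,0,0],"fingers": 1}
    - {"travel": [162,0,0],"rotation": [0,0,0],"fingers": 1}
    - {"travel": [175,0,0],"rotation": [0,0,0],"fingers": 1}
    - {"travel": [180,0,0],"rotation": [0,0,0],"fingers": 1}
    - {"travel": [180,0,0],"rotation": [0,0,0],"fingers": 1}
    - {"travel": [180,0,0],"rotation": [0,0,0],"fingers": 1}

```text
clock: 27.48
ee_pos: [0.6515, -0.0213, 0.2229]
eef_rot: [-0.0, 0.993, -0.121, -0.001]
ft_force: [-0.5, -0.6, -3.8]
opening: 0.684
```

```bash
python3 -c "
from h import *
mom(8); go()
s=sensors.observe(); d=np.array(s['ee_pos'])[:2]-[.4837,.0115]; print('tray x',d@[np.cos(YAW),np.sin(YAW)], 'tilt deg',np.degrees(np.arccos(-Rq(s['eef_rot']).as_matrix()[2,2])))
for c in('side','top'):
  im=vision.camera(c); cv2.imwrite(f'pics/{c}5.png',cv2.cvtColor(im,cv2.COLOR_RGB2BGR))"
```

```text
t 27.82 pos [ 0.6521 -0.0216  0.223 ] op 0.684 M tool mean [ 0.034 -0.078 -0.007] My each [-0.065 -0.122 -0.152 -0.113 -0.08  -0.02  -0.009 -0.067] F [ 0.03  0.03 -3.86] qv 0.0021
t 27.82 pos [ 0.6521 -0.0216  0.223 ] f [-0.65  0.07 -2.88] m [-0.021  0.074 -0.022] op 0.684 j7 -1.97
rot [-0.   0.1 -0.1]
tray x 0.17144064095466213 tilt deg 0.09901873983098762
```

View pics/side5.png

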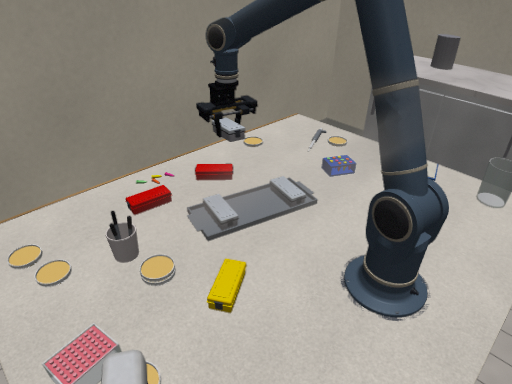

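View pics/top5.png

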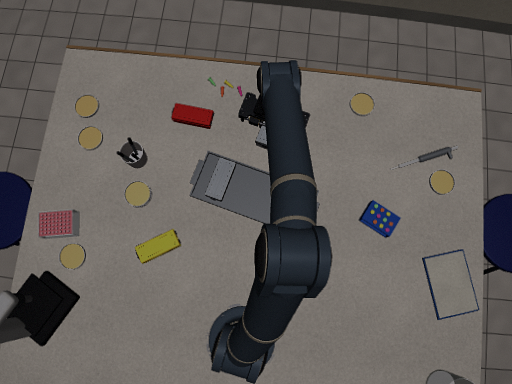

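The side picture shows the tin held at (230,128) beyond the tray, with the other two flat in it at (220,210) and (288,190). The plates, rack and cup have not moved. I'll check levelness with an enlarged crop before finishing.

```bash
python3 -c "
from h import *
im=cv2.imread('pics/side5.png')[85:165,180:280].copy()
im=cv2.resize(im,None,fx=7,fy=7,interpolation=cv2.INTER_CUBIC)
x=np.array([np.cos(YAW),np.sin(YAW),0]);y=np.array([np.sin(YAW),-np.cos(YAW),0])
c=np.array([.652,-.0216,.223-.0287])
for z in (0,.042):
  P=proj('side',np.array([c+a*.07*x+b*.03*y+[0,0,z] for a,b in((1,1),(1,-1),(-1,-1),(-1,1))]))
  cv2.polylines(im,[((P-[180,85]+.5)*7).astype(np.int32)],True,(0,255,0),1)
cv2.imwrite('pics/c5.png',im)"
```

```text
(no output)
```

View pics/c5.png

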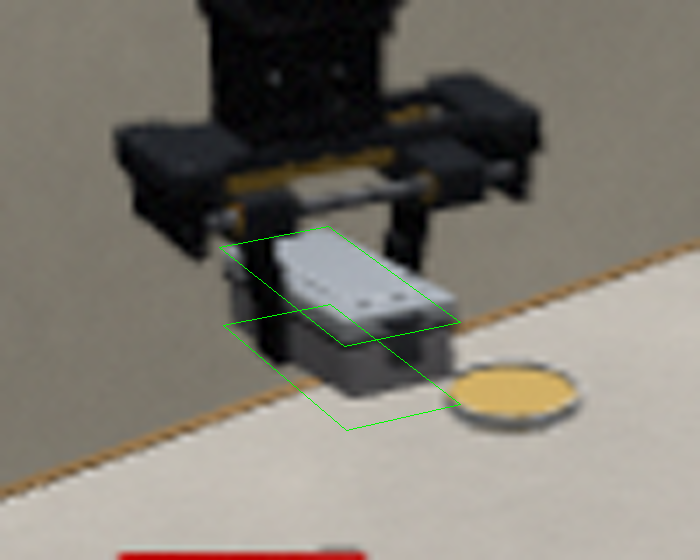

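The model outline disagrees at the near end, where the observed tin end is higher by about 25 crop px. It may be pitched in the grip, so I'll measure that.

```bash
python3 -c "
from h import *
im=vision.camera('side'); cv2.imwrite('pics/side6.png',cv2.cvtColor(im,cv2.COLOR_RGB2BGR))
im=cv2.imread('pics/side6.png')[105:150,200:255].copy()
im=cv2.convertScaleAbs(im,alpha=1.6,beta=0)
cv2.imwrite('pics/c6.png',cv2.resize(im,None,fx=13,fy=13,interpolation=cv2.INTER_CUBIC))"
```

```text
(no output)
```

View pics/c6.png

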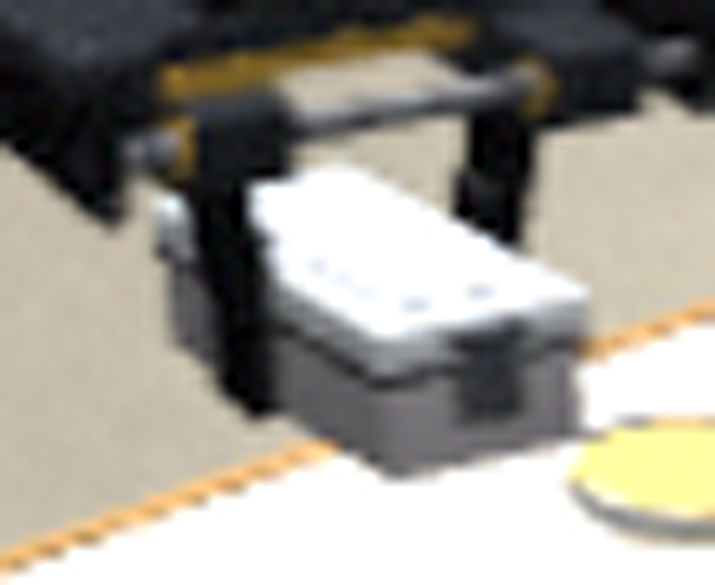

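```bash
cat > fit.py <<'E'
from h import *
from scipy.optimize import least_squares
x=np.array([np.cos(YAW),np.sin(YAW),0]);y=np.array([-np.sin(YAW),np.cos(YAW),0])
def fit(c,obs,keys,full=True):
    M=np.array([[a*.07,b*.03,h] for a,b,h in keys])
    def f(p):
        rot=R.from_euler('ZYX',[YAW+p[3],p[4],p[5]])   # pitch + = far end down
        return (proj('side',np.array(c)+p[:3]+rot.apply(M))-obs).ravel()
    pri=lambda p: np.r_[f(p),p[:3]/.004,p[3]/.03,p[4]/.3,p[5]/.1]
    r=least_squares(pri,np.zeros(6)); J=r.jac; cov=np.linalg.inv(J.T@J)
    print('dpos mm',(r.x[:3]*1000).round(1),'yaw,pitch,roll deg',np.degrees(r.x[3:]).round(2),'sd',np.degrees(np.sqrt(np.diag(cov))[3:]).round(2),'res',f(r.x).reshape(-1,2).round(1).tolist())
if __name__=='__main__':
    d=np.array([(162,205),(345,168),(588,290),(385,338),(400,475),(578,430),(178,345)],float)
    obs=(d+.5)/13-.5+[200,105]
    keys=[(1,1,.042),(1,-1,.042),(-1,-1,.042),(-1,1,.042),(-1,1,0),(-1,-1,0),(1,1,0)]
    fit([.652,-.0216,.223-.0287],obs,keys)
E
python3 fit.py
```

```text
dpos mm [ 0.8 -3.7  4. ] yaw,pitch,roll deg [-0.28  6.54  0.13] sd [0.98 1.12 2.04] res [[-0.8, -0.1], [0.6, -0.1], [0.3, -0.5], [-0.6, -0.9], [-0.9, 1.1], [1.8, 1.0], [-0.9, 0.6]]
```

The tin is pitched about 6.5° in the grip, with the far end (where the balls lie) down. I'll firm up the grip and check whether it is creeping.

Call:
drive_tool:
  rows:
    - {"travel": [0,0,0],"rotation": [0,0,0],"fingers": 1}
    - {"travel": [0,0,0],"rotation": [0,0,0],"fingers": 1}
    - {"travel": [0,0,0],"rotation": [0,0,0],"fingers": 1}
    - {"travel": [0,0,0],"rotation": [0,0,0],"fingers": 1}
    - {"travel": [0,0,0],"rotation": [0,0,0],"fingers": 1}
    - {"travel": [0,0,0],"rotation": [0,0,0],"fingers": 1}
    - {"travel": [0,0,0],"rotation": [0,0,0],"fingers": 1}
    - {"travel": [0,0,0],"rotation": [0,0,0],"fingers": 1}
  grip_force: 58

```text
clock: 28.98
ee_pos: [0.6522, -0.0216, 0.2229]
eef_rot: [-0.0, 0.993, -0.122, -0.001]
ft_force: [-0.1, 0.4, -3.4]
opening: 0.687
```

```bash
python3 -c "
from h import *
go()
im=vision.camera('side'); cv2.imwrite('pics/side7.png',cv2.cvtColor(im,cv2.COLOR_RGB2BGR))
im=cv2.imread('pics/side7.png')[105:150,200:255].copy()
im=cv2.convertScaleAbs(im,alpha=1.6,beta=0)
cv2.imwrite('pics/c7.png',cv2.resize(im,None,fx=13,fy=13,interpolation=cv2.INTER_CUBIC))
a,b,c=[cv2.imread(f'pics/side{k}.png').astype(int)[105:150,200:255] for k in (5,6,7)]
print(abs(a-b).mean(),abs(b-c).mean(),abs(a-c).max())"
```

```text
t 28.98 pos [ 0.6522 -0.0216  0.2229] f [-0.09  0.41 -3.38] m [0.012 0.031 0.006] op 0.687 j7 -1.97
rot [-0.   0.1 -0.1]
1.5239057239057239 1.547070707070707 41
```

View pics/c7.png

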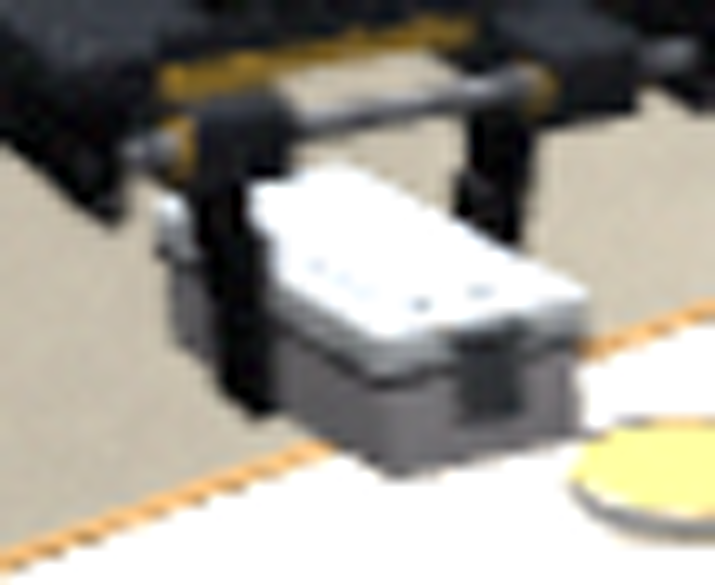

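The tin isn't creeping: the picture is unchanged after 1 s. I'll level it by turning the tool about its y axis by +6°, which raises the far end.

Call:
drive_tool:
  rows:
    - {"travel": [0,0,0],"rotation": [0,1,0],"fingers": 1}
    - {"travel": [0,0,0],"rotation": [0,2,0],"fingers": 1}
    - {"travel": [0,0,0],"rotation": [0,3,0],"fingers": 1}
    - {"travel": [0,0,0],"rotation": [0,4,0],"fingers": 1}
    - {"travel": [0,0,0],"rotation": [0,5,0],"fingers": 1}
    - {"travel": [0,0,0],"rotation": [0,6,0],"fingers": 1}
    - {"travel": [0,0,0],"rotation": [0,6,0],"fingers": 1}
    - {"travel": [0,0,0],"rotation": [0,6,0],"fingers": 1}

```text
clock: 30.02
ee_pos: [0.6523, -0.0217, 0.2229]
eef_rot: [0.006, 0.991, -0.122, 0.051]
ft_force: [-0.3, -0.3, -4.4]
opening: 0.686
```

```bash
python3 -c "
from h import *
mom(6);go()
im=vision.camera('side'); cv2.imwrite('pics/side8.png',cv2.cvtColor(im,cv2.COLOR_RGB2BGR))
im=cv2.imread('pics/side8.png')[105:150,200:255].copy()
im=cv2.convertScaleAbs(im,alpha=1.6,beta=0)
cv2.imwrite('pics/c8.png',cv2.resize(im,None,fx=13,fy=13,interpolation=cv2.INTER_CUBIC))
"
```

```text
t 30.27 pos [ 0.6523 -0.0217  0.2228] op 0.685 M tool mean [ 0.051 -0.313  0.023] My each [-0.28  -0.303 -0.311 -0.327 -0.31  -0.346] F [-0.07 -0.04 -4.23] qv 0.0023
t 30.27 pos [ 0.6523 -0.0217  0.2228] f [-0.23  0.12 -3.94] m [ 0.152  0.319 -0.05 ] op 0.685 j7 -2.0
rot [-0.  -5.9 -0.1]
```

View pics/c8.png

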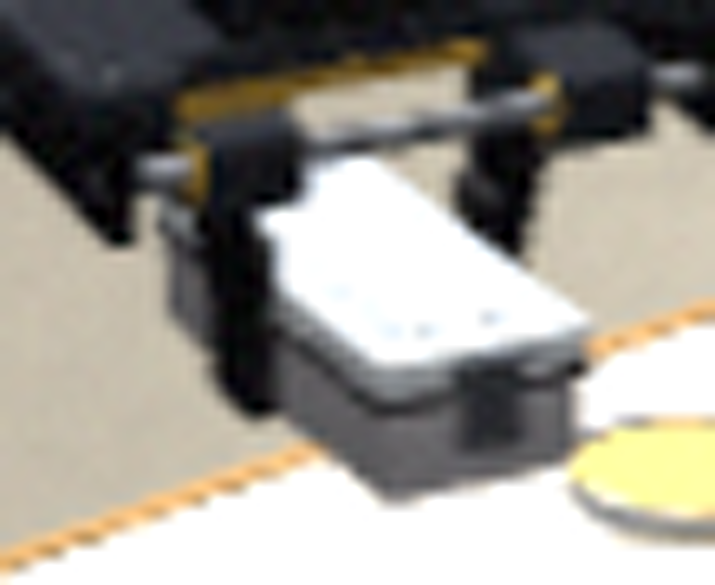

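```bash
python3 -c "
from fit import *
d=np.array([(355,158),(592,320),(385,365),(392,500),(575,455),(178,320)],float)
keys=[(1,-1,.042),(-1,-1,.042),(-1,1,.042),(-1,1,0),(-1,-1,0),(1,1,0)]
fit([.652,-.0216,.223-.0287],(d+.5)/13-.5+[200,105],keys)
im=cv2.convertScaleAbs(cv2.imread('pics/side8.png')[105:150,200:255],alpha=1.6)
im=cv2.resize(im,None,fx=13,fy=13,interpolation=cv2.INTER_CUBIC)
c=np.array([.652,-.0216,.223-.0287])+[.001,-.003,.004]
for z in (0,.042):
  P=proj('side',np.array([c+a*.07*x+b*.03*y+[0,0,z] for a,b in((1,1),(1,-1),(-1,-1),(-1,1))]))
  cv2.polylines(im,[((P-[200,105]+.5)*13).astype(np.int32)],True,(0,255,0),1)
cv2.imwrite('pics/c8b.png',im)
# calibration check of the model: the tins at rest in the tray, seen at the start
im=cv2.resize(cv2.imread('pics/side0.png')[170:240,190:310],None,fx=6,fy=6,interpolation=cv2.INTER_CUBIC)
for t in TIN.values():
 for z in (.005,.047):
  P=proj('side',np.array([[t[0],t[1],z]+a*.07*x+b*.03*y for a,b in((1,1),(1,-1),(-1,-1),(-1,1))]))
  cv2.polylines(im,[((P-[190,170]+.5)*6).astype(np.int32)],True,(0,255,0),1)
cv2.imwrite('pics/cal.png',im)
"
```

```text
dpos mm [ 1.4 -2.7  3.7] yaw,pitch,roll deg [-0.78  1.58  0.87] sd [1.03 1.26 2.15] res [[0.2, -0.6], [0.3, -0.5], [-0.4, -0.9], [-0.7, 0.9], [1.6, 1.1], [-1.2, 0.9]]
```

View pics/c8b.png

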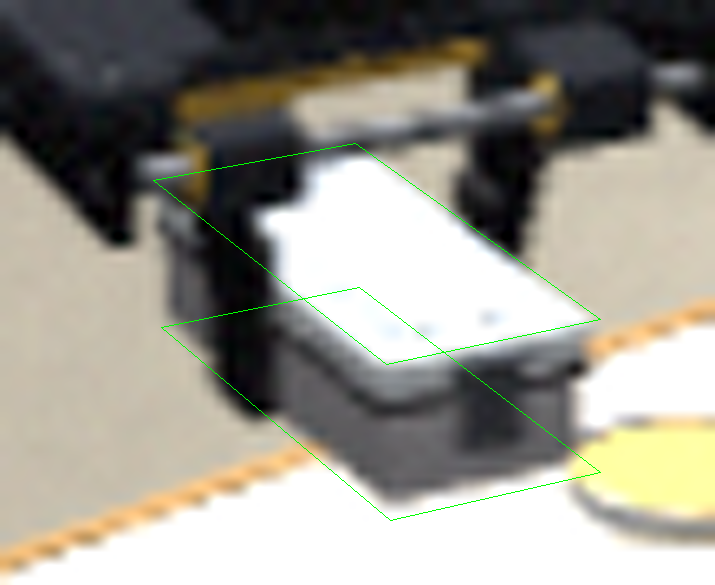

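View pics/cal.png

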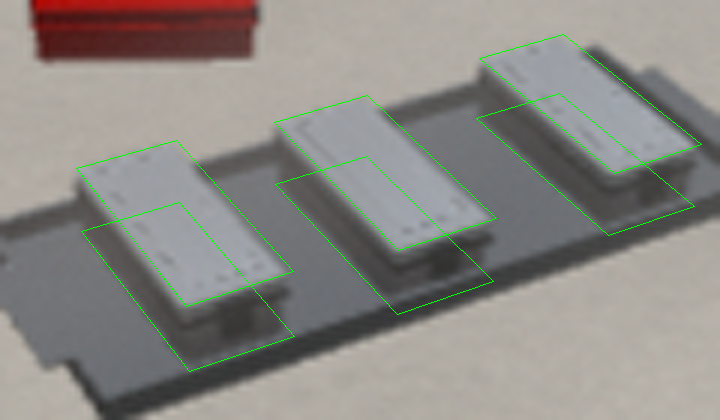

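The outline check against the tins at rest shows the model matches top edges well. By the top edges, the residual pitch is about 0.7 to 1.5°, far end still slightly low. I'll trim by another 1°.

Call:
drive_tool:
  rows:
    - {"travel": [0,0,0],"rotation": [0,0.5,0],"fingers": 1}
    - {"travel": [0,0,0],"rotation": [0,1,0],"fingers": 1}
    - {"travel": [0,0,0],"rotation": [0,1,0],"fingers": 1}
    - {"travel": [0,0,0],"rotation": [0,1,0],"fingers": 1}
    - {"travel": [0,0,0],"rotation": [0,1,0],"fingers": 1}
    - {"travel": [0,0,0],"rotation": [0,1,0],"fingers": 1}
    - {"travel": [0,0,0],"rotation": [0,1,0],"fingers": 1}
    - {"travel": [0,0,0],"rotation": [0,1,0],"fingers": 1}

```text
clock: 31.32
ee_pos: [0.6523, -0.0216, 0.2228]
eef_rot: [0.007, 0.991, -0.122, 0.06]
ft_force: [-0.7, 0.0, -4.3]
opening: 0.682
```

```bash
python3 -c "
from fit import *
mom(6);go()
im=vision.camera('side'); cv2.imwrite('pics/side9.png',cv2.cvtColor(im,cv2.COLOR_RGB2BGR))
im=cv2.convertScaleAbs(cv2.imread('pics/side9.png')[105:150,200:255],alpha=1.6)
im=cv2.resize(im,None,fx=13,fy=13,interpolation=cv2.INTER_CUBIC)
c=np.array([.652,-.0216,.223-.0287])+[.001,-.003,.003]
P=proj('side',np.array([c+a*.07*x+b*.03*y+[0,0,.042] for a,b in((1,1),(1,-1),(-1,-1),(-1,1))]))
cv2.polylines(im,[((P-[200,105]+.5)*13).astype(np.int32)],True,(0,255,0),1)
cv2.imwrite('pics/c9.png',im)
"
```

```text
t 31.57 pos [ 0.6523 -0.0217  0.2228] op 0.681 M tool mean [ 0.044 -0.335 -0.001] My each [-0.313 -0.319 -0.386 -0.327 -0.367 -0.298] F [-0.24  0.19 -3.88] qv 0.0017
t 31.57 pos [ 0.6523 -0.0217  0.2228] f [-0.34  0.47 -2.96] m [ 0.092  0.285 -0.037] op 0.681 j7 -2.01
rot [-0.  -6.9 -0.1]
```

View pics/c9.png

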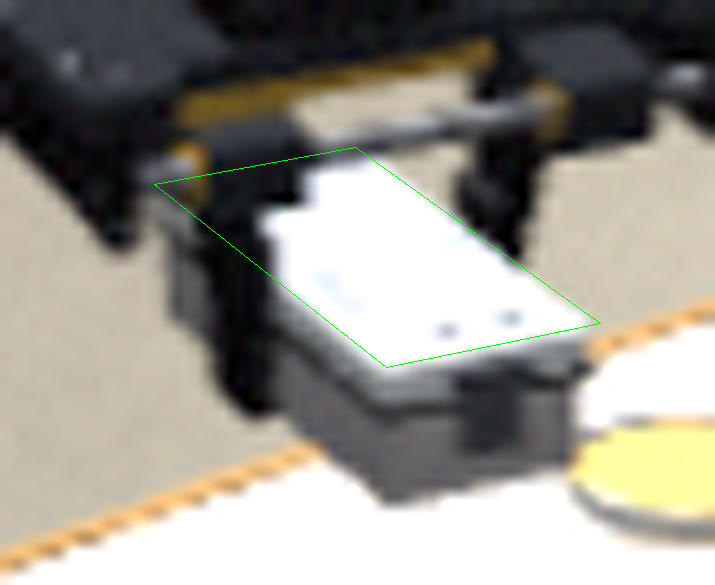

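View pics/side9.png

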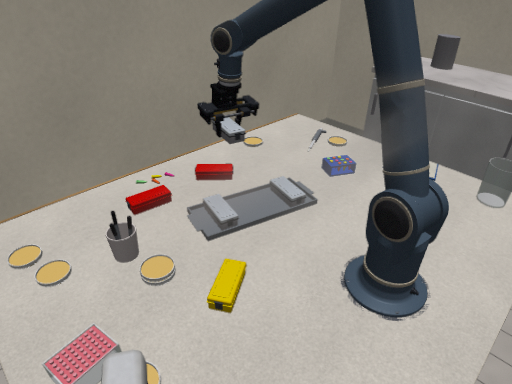

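The lid now fits a level outline, with its near edge at crop (385,366) to (600,322) and its far corner near (357,150). The tin is still, with its underside at about 0.19 m and its middle about 0.09 m past the far rim. The other two lie flat at (220,210) and (288,190). I'm handing it in.

```bash
python3 -c "
from rig import job
print(job.finish_job())"
```

```text
the job is handed in; nothing more can be done
None
```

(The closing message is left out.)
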